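# Flip the tile onto the cork mat with the turner

## Robot

A 6-joint arm with a two-finger parallel gripper is mounted at the origin on the work surface; the furniture and walls round the work are solid. World frame = base frame: x ahead of the robot, y to its left, z up, the work surface at z = 0. Lengths are in m, angles in rad, forces in N, time in s.
With the tool pointing down it reaches from about 0.25 to 0.775 m from the base axis. Payload 4 kg.
Tool frame: the origin (TCP) lies midway between the tips of the shut fingers; the grasp point (between the pads) lies 19 mm behind it; z points along the fingers, y is the line along which they close (so a half turn about z gives the same grasp; the last joint's range is limited). The gripper opens to 85 mm and grips with 20 to 120 N. Pads are 22 mm wide; open, the fingers measure 114 mm over their backs; the gripper's body (76 mm by 85 mm) begins 54 mm behind the grasp point. The pads swing forward as they close: fully open they stand 13 mm farther back than shut.
Start: joints at [-1.261, 0.087, 1.371, -0, 1.684, -0.103], TCP at [0.221, -0.504, 0.231] pointing down, gripper open.
Joint ranges: [-3.1, 3.1], [-0.76, 2.03], [0.27, 2.55], [-1.08, 4.22], [0.17, 2.65], [-2.57, 2.57]. Speed limits (rad/s): [2.79, 2.79, 3.14, 3.14, 3.14, 3.14].

## Interface

Orientations are given as a unit quaternion [w, x, y, z].
In Python, from workcell import r, cams, order gives the robot as it stands. The module is installed in compiled form; this text tells all that it offers.
- The arm moves only by the tool arm_command, never from a script. Its argument "steps" is a list of rows, each a list of 2 entries, a list of its own where there are three numbers: the shift along the world's x, y, z in cm, then the turn, a rotation vector about the world's x, y, z in degrees. In form: [[[x, y, z], [rx, ry, rz]], ...]. A call has 1 to 5 rows; each row shifts and turns the commanded pose from where the row before left it; what a row does not reach is not made up. A row lasts 1/8 s, in which the tool goes at most 62.5 mm and 10.7 degrees, less where a joint would pass 70% of its speed; a pose out of reach is approached as far as the arm can. A call with a gripper value outside its range is refused whole. "jaw" is the opening, from 0 (shut) to 1 (fully open), set as the call begins (left out, the last holds). The fingers move at their own pace and stop on an object; "grip_force" is the grip in N (left out, the last holds). Time passes only in rows, so rows that do not move let the fingers close. It gives the time, the measured TCP pose, the force, the opening and the grip force at its end, in the units of the state.
- r.get_state(): the state, without advancing time (a new reading comes with each control period).
- cams.get_image(name): name is "scene" or "top" or "wrist"; returns a dict with "pixels" (400x640x3 uint8, red, green, blue), "fov_y" (degrees; the focal length in pixels is half the picture's height over the tangent of half this angle, whatever the lens; pixels are square), "cx", "cy" (the principal point, pixels), "rvec" (rotation vector, rad) and "tvec" (3), from world to camera coordinates, as OpenCV has them. Camera axes: x right, y down, z forward; pixel columns grow to the right and rows downward; lengths in m; the calibration is good to about 2 mm. A picture is of the moment at which its call begins. There is no depth.
- order.hand_in(): hands the job in; it is judged then, once.
The state is a dict: "t": time; "q": joint angles; "joint_vel": joint speeds; "tau": joint torques, N m; "eef_pos": TCP position; "eef_rot": TCP orientation; "wrist_force": force on the tool from outside, world axes, zero at the start; "torque": the same for the moment, N m; "gripper_width": finger opening in m; "finger_force": force on a finger pad.
Only numpy, scipy, OpenCV 4.12 (cv2) and the standard library are available. Lean on these libraries where they do the work, as an engineer would, in place of code of your own. Each camera call takes 0.05 s, during which the arm holds its last target. There are 200 camera calls.

## Task

The square tile lies glazed face down on the baking sheet beside the cork mat: take the turner by its handle, slide its blade gently along the sheet under the tile's edge away from the mat, and push on until the tile sits between the mat's edge and the blade's ridge, firmly but gently seated for a moment; then flip it over the mat's edge with a quick turn so that it lies glazed face up, flat, on the mat. Never ram or press hard with the blade, never touch the tile with the gripper, keep the tile low, and leave the other things alone. At last stand the turner back on the sheet on its blade, clear of the mat and the tile.

Things in the scene. Friction and masses are not known exactly. Their poses are not given: they have to be found in the camera images.
- tile: loose square tile 90 x 90 x 10, 110 to 210 g; origin at its centre, +z out of the reddish ribbed back (up at the start), -z out of the blue glazed face with white ring, x and y along its sides. It rests on the flat 66 mm square of its face; the rim is bevelled: the underside rises from 0 to 3 mm over the outermost 12 mm of each side, so a blade edge held within 1 mm of the sheet goes under
- tile_center (a point): the tile's centre, half-way up, same point as its origin
- mat: cork mat fixed on the baking sheet, 8 thick, 150 wide (y); origin at the centre of its underside, z up; it reaches to x = +60 mm. Its near edge (-x) wears a fixed pale wooden edging, whose face lies anywhere from x = -70 to -50 mm: feel for it. The tile starts 5 mm or more beyond that face, turned at most 7 degrees. The edging stops a sliding tile; a tile raised on edge there tips over it onto the mat
- turner: loose turner (spatula), 170 g, at the start standing on its blade. Origin at the centre of the blade's underside, z up, x from handle to leading edge. Blade stiff slotted steel, 70 (x) x 70 (y) x 1.8, rounded leading edge. Neck and black handle rise backward (-x, +z) at 50 degrees; handle 16 wide (y), 20 deep, its middle line from (-46, 0, 20) to (-104, 0, 88) mm
- turner_grip (a point): middle of the turner's handle, where to hold it, at (-76, 0, 56) mm in the turner's frame; the fingers close along the turner's y on flat sides 16 apart. The held turner can slip round in the fingers if pressed hard
- blade_tip (a point): middle of the blade's leading edge, on its underside, at (35, 0, 0) mm in the turner's frame
- ridge (a point): middle of the front face of the steel ridge across the blade, 10 mm high, 34 mm behind the leading edge; this point is at (1, 0, 6) mm in the turner's frame. It stops the tile once the blade is 34 mm under. A steady push of 6 to 11 N there for half a second seats the tile; 3 mm too far pushes too hard (17 N). Draw back 2 or 3 mm before lifting, or the push grows as the blade turns up
- sheet: thin grey baking sheet fixed on the worktop under the mat, the tile and the turner, 380 x 660 x 2 thick; origin at the centre of its underside; its top is z = 0.002 m
- mug: bystander: white mug with a red inside, 83 x 113 x 93 high mm; origin under it, z up. To be left where it stands
- timer: bystander: red and white wind-up kitchen timer, 64 across, 44 high mm; origin under it, z up. To be left where it stands
- spice: bystander: small spice jar with a mustard-yellow cap, 45 across, 100 high mm; origin under it, z up. To be left where it stands
- dish: bystander: small steel footed dish, 68 across, 46 high mm; origin under it, z up. To be left where it stands
Things that resemble listed ones, but are neither listed nor needed, are in the scene too. What is shaped like the turner but purple is not meant.

How it is judged:
On the way, in this order (a step that is already met when the one before it is completed fails the run):
1. the held turner's blade is under the face-down tile up to its ridge and pushes it home against the mat's edge with at least 4 N (z of blade_tip in the frame of tile below 0 m and distance between blade_tip and tile below 0.018 m and x of tile in the frame of mat above -0.119 m and angle between tile's own z axis and vertical below 0.3 rad and contact force between turner and tile above 4 N and contact force between the fingers and turner above 1 N), for 0.3 s.
2. the tile is tipped up past upright, with the turner still held (angle between tile's own z axis and vertical above 1.6 rad and contact force between the fingers and turner above 1 N).
At the end, for the whole second after the job is handed in: The tile lies at rest flat on the mat, glazed face up (within 8 degrees), its centre over the mat and no more than 45 mm short of the mat's centre; the turner stands at rest on its blade on the baking sheet (within 6 degrees), touching neither the mat nor the tile (angle between tile's own z axis and vertical above 3 rad and height (world z) of tile between 0.012 and 0.018 m and x of tile in the frame of mat between -0.045 and 0.06 m and y of tile in the frame of mat between -0.075 and 0.075 m and linear speed of each of tile, turner below 0.01 m/s and angle between turner's own z axis and vertical below 0.1 rad and height (world z) of turner below 0.005 m and contact force between turner and tile below 0.05 N and contact force between turner and mat below 0.05 N).
It fails at once if the turner rams or pushes the tile hard (over 17 N) (contact force between turner and tile above 17 N).
It fails at once if the turner presses the sheet hard near the tile (over 18 N), or is slammed on the sheet or the mat anywhere (over 40 N) ((contact force between turner and sheet above 18 N and distance between blade_tip and tile below 0.1 m) or contact force between turner and sheet above 40 N or contact force between turner and mat above 40 N).
It fails at once if the gripper or arm touches the tile (contact force between any of the fingers, the arm and tile above 0.3 N).
It fails at once if the tile is lifted high or tossed (its centre over 150 mm above the worktop) (height (world z) of tile above 0.15 m).
It fails at once if a bystander is moved by more than 30 mm (distance of any of mug, timer, spice, dish from where it was at the start of the episode above 0.03 m).
It also fails if it takes over 72 s, if anything falls off the work surface, if the arm or the gripper's body presses on something with over 40 N, if the wrist force passes 120 N, or if a joint passes its speed limit or range.

## Working session

There is one attempt and no reset: what is moved stays moved. The work goes in short steps, Python scripts to look and compute and a tool call to move; the robot and the scene stay as the last step left them, time stands still between calls to the robot, and variables do not carry over. Pictures are saved under pics/ and viewed, at most 10 in all, crops included, and the job is handed in when it is done.

Besides the shell and the picture viewer there is one more tool, called after ">>>" in YAML: its name, and indented under it one key for each argument. arm_command: Moves the arm, as the interface text tells. Its arguments: {"type":"object","properties":{"steps":{"type":"array"},"jaw":{"type":"number"},"grip_force":{"type":"number"}},"required":["steps"]}

```bash
mkdir -p pics; cat > h.py <<'E'
import numpy as np, cv2
from workcell import r, cams, order
from scipy.spatial.transform import Rotation as R
def snap(name,fn):
    d=cams.get_image(name); p=np.array(d["pixels"]); cv2.imwrite("pics/"+fn,p[:,:,::-1])
    f=200/np.tan(np.radians(d["fov_y"])/2)
    K=np.array([[f,0,d["cx"]],[0,f,d["cy"]],[0,0,1]])
    c={"K":K,"Rm":cv2.Rodrigues(np.array(d["rvec"],float))[0],"t":np.array(d["tvec"],float).ravel()}
    np.savez("pics/"+fn+".npz",**c); return p,c
def load(fn): return dict(np.load("pics/"+fn+".npz"))
def ray(c,uv,z):
    uv=np.atleast_2d(uv).astype(float)
    d=(c["Rm"].T@np.linalg.inv(c["K"])@np.c_[uv,np.ones(len(uv))].T).T
    o=-c["Rm"].T@c["t"]
    return o+d*((z-o[2])/d[:,2])[:,None]
def proj(c,P):
    q=(c["Rm"]@np.atleast_2d(P).T).T+c["t"]; q=(c["K"]@q.T).T
    return q[:,:2]/q[:,2:]
def st():
    s=r.get_state(); T=R.from_quat(np.roll(s["eef_rot"],-1))
    return s,np.array(s["eef_pos"]),T
E
python3 - <<'E'
from h import *
a,c=snap("top","top0.png"); b,c2=snap("scene","scene0.png")
for x in(c,c2): print(-x["Rm"].T@x["t"], x["K"][0,0])
cv2.imwrite("pics/both0.png",cv2.resize(np.vstack([a,b])[:,:,::-1],(480,600)))
s,p,T=st(); print(s)
E
```

```text
[0.36036925 0.00696714 1.21369234] 414.5227491907787
[-0.32253618  0.63686228  1.37738909] 511.3510767708111
{'t': 0.1, 'q': array([-1.26109702e+00,  8.78926517e-02,  1.37214821e+00,  2.21348848e-05,
        1.68361800e+00, -1.03074111e-01]), 'joint_vel': array([ 0.00102847, -0.00259364, -0.00381728,  0.00133769,  0.00078355,
        0.00100704]), 'tau': array([ 3.20918123e-03, -3.53014576e+01, -3.14217997e+01, -4.01838145e-05,
        7.91843544e-03,  8.16790305e-06]), 'eef_pos': array([ 0.2205056 , -0.50335274,  0.230227  ]), 'eef_rot': array([-1.02873323e-03,  9.78776979e-01,  2.04925736e-01, -9.56035354e-05]), 'wrist_force': array([-0.33350824,  0.19956019,  0.04146752]), 'torque': array([-0.01453145, -0.06517761,  0.01936634]), 'finger_force': 0.0, 'gripper_width': 0.08530933724058332}
```

View pics/top0.png

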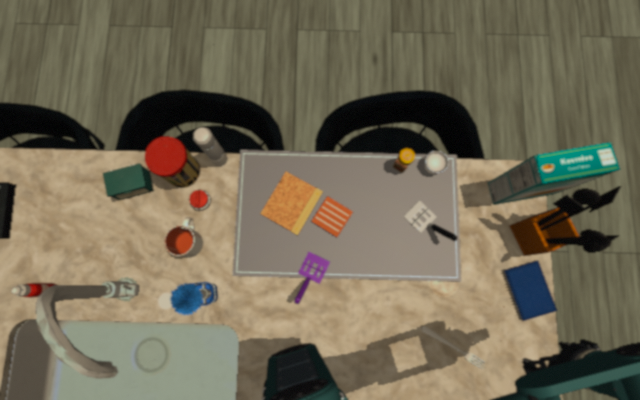

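View pics/scene0.png

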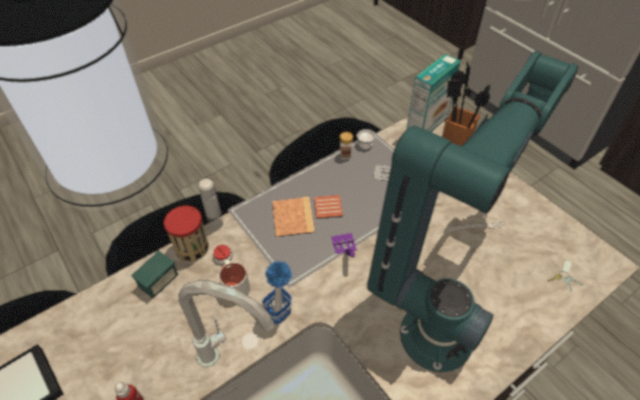

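The top view shows the mat with its pale edging near (292,203), the tile near (332,216), the turner's blade near (421,215) with its handle running to (455,238), and the purple lookalike at (313,268). I'll enlarge that area to measure it.

```bash
python3 - <<'E'
from h import *
a=cv2.imread("pics/top0.png"); c=load("top0.png")
cr=a[145:265,255:465]; cv2.imwrite("pics/crop0.png",cv2.resize(cr,None,fx=3.8,fy=3.8,interpolation=cv2.INTER_CUBIC))
for n,uv,z in(("mat",(292,203),.01),("tile",(332,216),.012),("blade",(421,215),.003),("handleend",(456,239),.09),("sheetTL",(241,152),0.002),("TR",(457,156),.002),("BL",(236,274),.002)): print(n,ray(c,uv,z).round(3))
E
```

```text
mat [[0.597 0.084 0.01 ]]
tile [[ 0.561 -0.035  0.012]]
blade [[ 0.571 -0.298  0.003]]
handleend [[ 0.492 -0.37   0.09 ]]
sheetTL [[0.753 0.246 0.002]]
TR [[ 0.756 -0.412  0.002]]
BL [[0.386 0.239 0.002]]
```

View pics/crop0.png

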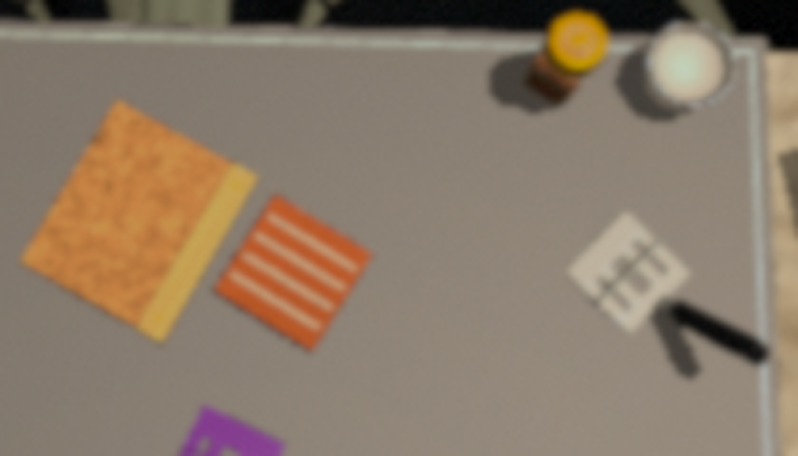

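```bash
python3 - <<'E'
from h import *
c=load("top0.png")
def w(pts,z): return ray(c,(np.array(pts)+.5)/3.8-.5+np.array([255,145]),z)[:,:2]
for n,p,z in(("mat",[(120,98),(257,177),(162,343),(22,262)],.010),("tile",[(277,195),(372,256),(310,351),(215,290)],.012),("blade",[(628,210),(692,272),(633,333),(567,270)],.0038)):
    q=w(p,z); print(n,q.round(4).tolist(),"ctr",q.mean(0).round(4)); 
    for i in range(4):
        e=q[(i+1)%4]-q[i]; print("  len %.4f ang %.1f"%(np.hypot(*e),np.degrees(np.arctan2(e[1],e[0]))))
print(w([(675,308)],.03),w([(765,355)],.09))
E
```

```text
mat [[0.6963, 0.1053], [0.6349, -0.0044], [0.5026, 0.0657], [0.563, 0.1763]] ctr [0.5992 0.0857]
  len 0.1257 ang -119.3
  len 0.1498 ang 152.1
  len 0.1260 ang 61.3
  len 0.1510 ang -28.1
tile [[0.6204, -0.0203], [0.5739, -0.0947], [0.4989, -0.0479], [0.5444, 0.0261]] ctr [ 0.5594 -0.0342]
  len 0.0878 ang -122.0
  len 0.0885 ang 148.0
  len 0.0868 ang 58.4
  len 0.0891 ang -31.4
blade [[0.6168, -0.2958], [0.5687, -0.3445], [0.5198, -0.2975], [0.5679, -0.2473]] ctr [ 0.5683 -0.2963]
  len 0.0684 ang -134.7
  len 0.0678 ang 136.1
  len 0.0696 ang 46.2
  len 0.0689 ang -44.8
[[ 0.53616268 -0.32316586]] [[ 0.4948231  -0.36986399]]
```

>>> arm_command:
  steps:
    - [[4.4, 2, 0], [0, 0, 7.3]]
    - [[4.4, 2, 0], [0, 0, 7.3]]
    - [[4.4, 2, 0], [0, 0, 7.3]]
  jaw: 1
  grip_force: 100

```text
t: 0.48
eef_pos: [0.3536, -0.443, 0.2307]
eef_rot: [-0.0, 0.921, 0.389, -0.0]
wrist_force: [-0.2, -0.8, 0.7]
gripper_width: 0.0853
finger_force: 0.0
```

>>> arm_command:
  steps:
    - [[2.6, 1.2, -1], [7.13, -7.01, 0]]
    - [[2.6, 1.2, -1], [7.13, -7.01, 0]]
    - [[2.6, 1.2, -1], [7.13, -7.01, 0]]
    - [[2.6, 1.2, -1], [7.13, -7.01, 0]]
    - [[2.6, 1.2, -1], [7.13, -7.01, 0]]

```text
t: 1.1
eef_pos: [0.4832, -0.3841, 0.1812]
eef_rot: [-0.163, 0.835, 0.35, 0.392]
wrist_force: [0.1, -0.0, -0.5]
gripper_width: 0.0858
finger_force: 0.0
```

>>> arm_command:
  steps:
    - [[0, 0, 0], [0, 0, 0]]
    - [[0, 0, 0], [0, 0, 0]]

```text
t: 1.35
eef_pos: [0.4825, -0.3841, 0.182]
eef_rot: [-0.162, 0.836, 0.351, 0.389]
wrist_force: [-0.1, 0.0, 0.2]
gripper_width: 0.085
finger_force: 0.0
```

```bash
python3 - <<'E'
from h import *
s,p,T=st(); print(p.round(4),np.round(s["q"],3),"\n",T.as_matrix().round(3))
a,c=snap("wrist","w1.png"); print(-c["Rm"].T@c["t"])
E
```

```text
[ 0.4825 -0.3841  0.182 ] [-1.157  0.366  1.367  0.806  1.747 -0.376] 
 [[ 0.45   0.714  0.536]
 [ 0.461 -0.7    0.545]
 [ 0.764  0.002 -0.645]]
[ 0.44234797 -0.42457396  0.33469196]
```

View pics/w1.png

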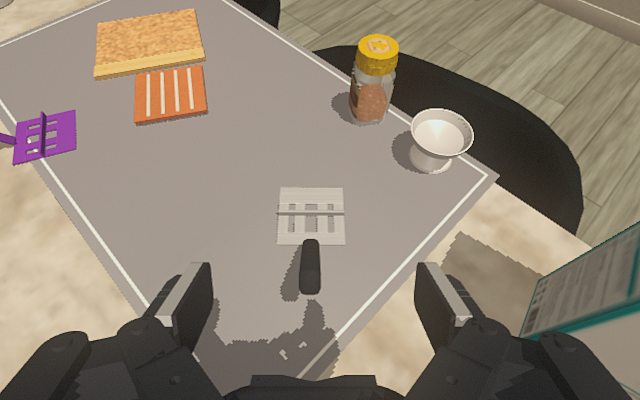

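The wrist view shows the turner's blade with corners at (280,187), (342,187), (344,245) and (277,244). Its handle runs from (310,240) to (310,292), centred between the fingers. The tile is at (170,95) and the mat at (150,42).

```bash
python3 - <<'E'
from h import *
c=load("w1.png")
def show(n,p,z):
    q=ray(c,p,z)[:,:2]; print(n,q.round(4).tolist(),"ctr",q.mean(0).round(4))
    for i in range(len(p)):
        e=q[(i+1)%4]-q[i]; print("  len %.4f ang %.1f"%(np.hypot(*e),np.degrees(np.arctan2(e[1],e[0]))))
show("blade",[(280,187),(342,187),(344.5,245),(277,244.5)],.0038)
show("tile",[(137,73),(205,66.5),(207.5,111),(135,123)],.011)
show("mat",[(97,23),(194,10),(205,65),(95,77)],.009)
q=ray(c,[(310,290)],.09); print(q)
for yaw,ct in ((45.5,(.5683,-.2963)),):
    u=np.array([np.cos(np.radians(yaw)),np.sin(np.radians(yaw))])
    P=[[*(np.array(ct)+x*u),z+.002] for x,z in((-.046,.02),(-.104,.088),(-.076,.056))]; print(proj(c,P))
E
```

```text
blade [[0.566, -0.2462], [0.6157, -0.2947], [0.5663, -0.3445], [0.5176, -0.2962]] ctr [ 0.5664 -0.2954]
  len 0.0694 ang -44.3
  len 0.0701 ang -134.8
  len 0.0686 ang 135.2
  len 0.0696 ang 45.9
tile [[0.5466, 0.0261], [0.6212, -0.0277], [0.5737, -0.1003], [0.4978, -0.0547]] ctr [ 0.5598 -0.0391]
  len 0.0920 ang -35.8
  len 0.0868 ang -123.2
  len 0.0886 ang 149.0
  len 0.0945 ang 58.8
mat [[0.5621, 0.1758], [0.6898, 0.1004], [0.6242, -0.0226], [0.5021, 0.0616]] ctr [0.5945 0.0788]
  len 0.1483 ang -30.6
  len 0.1394 ang -118.1
  len 0.1483 ang 145.4
  len 0.1291 ang 62.3
[[ 0.49177268 -0.37165532  0.09      ]]
[[312.67145851 247.14861159]
 [312.53597188 285.23939837]
 [312.61245555 263.60443708]]
```

>>> arm_command:
  steps:
    - [[0, 0, -4.2], [0, 0, 0]]
    - [[0, 0, -4.3], [0, 0, 0]]
    - [[1.4, 1.5, -1.7], [0, 0, 0]]
    - [[1.4, 1.5, -1.7], [0, 0, 0]]
    - [[1.4, 1.5, -1.8], [0, 0, 0]]

```text
t: 2.02
eef_pos: [0.5258, -0.3396, 0.0466]
eef_rot: [-0.16, 0.836, 0.353, 0.39]
wrist_force: [1.2, -0.1, 0.3]
gripper_width: 0.0851
finger_force: 0.0
```

>>> arm_command:
  steps:
    - [[0, 0, 0], [0, 0, 0]]
    - [[0, 0, 0], [0, 0, 0]]

```text
t: 2.28
eef_pos: [0.5251, -0.3401, 0.0465]
eef_rot: [-0.161, 0.836, 0.352, 0.39]
wrist_force: [-0.0, 0.0, 0.3]
gripper_width: 0.0852
finger_force: 0.0
```

>>> arm_command:
  steps:
    - [[0, 0, 0], [0, 0, 0]]
    - [[0, 0, 0], [0, 0, 0]]
    - [[0, 0, 0], [0, 0, 0]]
    - [[0, 0, 0], [0, 0, 0]]
    - [[0, 0, 0], [0, 0, 0]]
  jaw: 0
  grip_force: 100

```text
t: 2.9
eef_pos: [0.5245, -0.339, 0.0445]
eef_rot: [-0.163, 0.836, 0.351, 0.39]
wrist_force: [-1.3, -0.6, 3.0]
gripper_width: 0.015
finger_force: 97.2
```

>>> arm_command:
  steps:
    - [[0, 0, 0], [0, 0, 0]]
    - [[0, 0, 0], [0, 0, 0]]
    - [[0, 0, 0], [0, 0, 0]]

```text
t: 3.28
eef_pos: [0.5246, -0.339, 0.0445]
eef_rot: [-0.163, 0.836, 0.351, 0.39]
wrist_force: [-2.7, -1.1, 2.4]
gripper_width: 0.0148
finger_force: 97.4
```

>>> arm_command:
  steps:
    - [[0, 0, 1], [0, 0, 0]]
    - [[0, 0, 2], [0, 0, 0]]
    - [[0, 0, 1], [0, 0, 0]]

```text
t: 3.65
eef_pos: [0.5253, -0.3394, 0.0866]
eef_rot: [-0.162, 0.836, 0.352, 0.39]
wrist_force: [0.1, -0.4, -2.1]
gripper_width: 0.0148
finger_force: 97.4
```

>>> arm_command:
  steps:
    - [[-0.86, 3.24, 0], [0, 0, 3.1]]
    - [[-0.86, 3.24, 0], [0, 0, 3.1]]
    - [[-0.86, 3.24, 0], [0, 0, 3.1]]
    - [[-0.86, 3.24, 0], [0, 0, 3.1]]
    - [[-0.86, 3.24, 0], [0, 0, 3.1]]

```text
t: 4.28
eef_pos: [0.4816, -0.1761, 0.0852]
eef_rot: [-0.214, 0.78, 0.461, 0.364]
wrist_force: [-0.3, -0.3, -1.5]
gripper_width: 0.0151
finger_force: 97.5
```

>>> arm_command:
  steps:
    - [[0, 0, 0], [0, 0, 0]]
    - [[0, 0, 0], [0, 0, 0]]

```text
t: 4.53
eef_pos: [0.4821, -0.1775, 0.085]
eef_rot: [-0.213, 0.781, 0.461, 0.364]
wrist_force: [-1.2, 0.2, -0.8]
gripper_width: 0.015
finger_force: 97.8
```

```bash
python3 - <<'E'
from h import *
s,p,T=st(); z=T.as_matrix()[:,2]; print(p.round(4),np.round(s["q"],3),s["wrist_force"].round(2)); print("yaw",np.degrees(np.arctan2(z[1],z[0])),"phi",np.degrees(np.arcsin(-z[2])))
a,c=snap("wrist","w2.png")
b,c2=snap("top","t2.png"); 
cv2.imwrite("pics/t2c.png",cv2.resize(b[170:270,280:400,::-1],None,fx=5,fy=5,interpolation=cv2.INTER_CUBIC))
E
```

```text
[ 0.4821 -0.1775  0.085 ] [-0.936  0.258  1.726  0.771  1.603 -0.588] [-1.24  0.19 -0.83]
yaw 60.85026589500065 phi 40.07039363567691
```

View pics/w2.png

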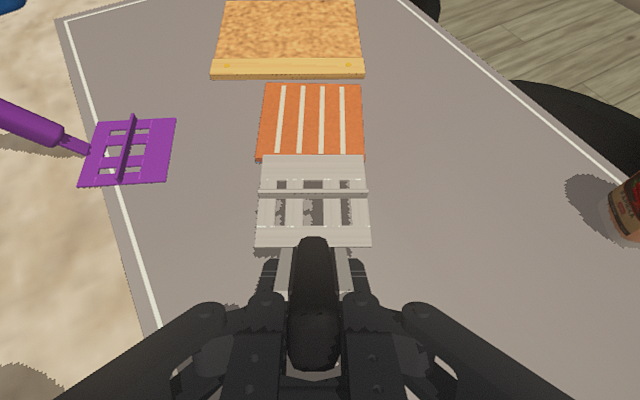

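The wrist view shows the blade at (263–370, 155–247), lined up behind the tile. The tile's front edge is at row 83, its rear edge at row 161, and the edging's face is at rows 74–79. Next I'll check how the blade sits in the hand and measure the distances in the heading frame.

```bash
cat >> h.py <<'E'
def turner(off=(.0604,0,-.0425)):
    s,p,T=st(); z=T.as_matrix()[:,2]; yaw=np.arctan2(z[1],z[0]); u=np.array([np.cos(yaw),np.sin(yaw),0]); n=np.array([-u[1],u[0],0])
    return p+off[0]*u+np.array([0,0,off[2]]),u,n,s
E
python3 - <<'E'
from h import *
c=load("w2.png"); o,u,n,s=turner(); print("o",o.round(4))
for x,y in((35,35),(35,-35),(-35,-35),(-35,35)): print((x,y),proj(c,o+x/1e3*u+y/1e3*n+np.array([0,0,.0018])).round(1))
print("ridge top",proj(c,[o+.001*u+.035*n+[0,0,.01],o+.001*u-.035*n+[0,0,.01]]).round(1))
def loc(n_,uv,z):
    d=ray(c,uv,z)-o; print(n_,(d@u*1e3).round(1),(d@n*1e3).round(1))
loc("tile top F",[(265,83),(362,84)],.012); loc("tile top R",[(256,160),(365,160)],.012)
loc("edging top",[(210,74),(365,74)],.010); loc("edging bot",[(211,79.5),(364,79.5)],.002)
E
```

```text
o [ 0.5115 -0.1251  0.0423]
(35, 35) [[263.4 154.6]]
(35, -35) [[364.1 155. ]]
(-35, -35) [[372.6 248.8]]
(-35, 35) [[254.2 248.3]]
ridge top [[257.6 189.4]
 [369.7 190. ]]
tile top F [144.9 144.2] [ 45.8 -45. ]
tile top R [54.7 55.2] [ 46.2 -41.3]
edging top [159.5 160.6] [100.1 -49.3]
edging bot [161.2 162.3] [101.3 -49.4]
```

View pics/t2c.png

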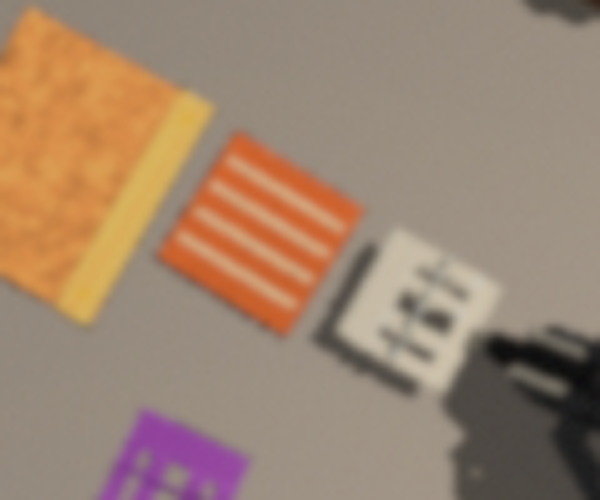

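The blade sits level in the hand to about 1 px. The tile's rear edge is 20 mm ahead of the tip, and the seated position is about 70 mm of travel. Now lowering gently.

>>> arm_command:
  steps:
    - [[0, 0, -1.5], [0, 0, 0]]
    - [[0, 0, -1.4], [0, 0, 0]]
    - [[0, 0, -0.6], [0, 0, 0]]
    - [[0, 0, -0.2], [0, 0, 0]]
    - [[0, 0, 0], [0, 0, 0]]

```text
t: 5.25
eef_pos: [0.4817, -0.1769, 0.0473]
eef_rot: [-0.214, 0.781, 0.46, 0.364]
wrist_force: [0.0, 0.2, -1.2]
gripper_width: 0.0146
finger_force: 97.7
```

>>> arm_command:
  steps:
    - [[0, 0, -0.1], [0, 0, 0]]
    - [[0, 0, 0], [0, 0, 0]]
    - [[0, 0, 0], [0, 0, 0]]

```text
t: 5.62
eef_pos: [0.4817, -0.1769, 0.0466]
eef_rot: [-0.214, 0.781, 0.46, 0.364]
wrist_force: [-0.2, -0.4, -1.4]
gripper_width: 0.0148
finger_force: 97.7
```

>>> arm_command:
  steps:
    - [[0, 0, -0.1], [0, 0, 0]]
    - [[0, 0, 0], [0, 0, 0]]
    - [[0, 0, 0], [0, 0, 0]]

```text
t: 6.0
eef_pos: [0.4816, -0.1768, 0.0453]
eef_rot: [-0.214, 0.781, 0.46, 0.364]
wrist_force: [-0.8, 0.0, -1.6]
gripper_width: 0.0147
finger_force: 97.7
```

>>> arm_command:
  steps:
    - [[0, 0, -0.1], [0, 0, 0]]
    - [[0, 0, 0], [0, 0, 0]]
    - [[0, 0, 0], [0, 0, 0]]

```text
t: 6.38
eef_pos: [0.4817, -0.1769, 0.0445]
eef_rot: [-0.214, 0.781, 0.46, 0.364]
wrist_force: [-0.4, -0.9, -1.0]
gripper_width: 0.0149
finger_force: 98.1
```

>>> arm_command:
  steps:
    - [[0, 0, -0.1], [0, 0, 0]]
    - [[0, 0, 0], [0, 0, 0]]
    - [[0, 0, 0], [0, 0, 0]]

```text
t: 6.75
eef_pos: [0.4818, -0.177, 0.0444]
eef_rot: [-0.214, 0.78, 0.461, 0.365]
wrist_force: [-3.1, -1.7, 4.7]
gripper_width: 0.015
finger_force: 98.7
```

>>> arm_command:
  steps:
    - [[0, 0, -0.05], [0, 0, 0]]
    - [[0, 0, 0], [0, 0, 0]]
    - [[0, 0, 0], [0, 0, 0]]

```text
t: 7.12
eef_pos: [0.4817, -0.177, 0.0443]
eef_rot: [-0.214, 0.78, 0.461, 0.365]
wrist_force: [-4.3, -2.4, 8.0]
gripper_width: 0.0148
finger_force: 99.0
```

>>> arm_command:
  steps:
    - [[0.24, 0.44, -0.0], [0, 0, 0]]
    - [[0.24, 0.44, -0.05], [0, 0, 0]]
    - [[0.24, 0.44, 0], [0, 0, 0]]
    - [[0, 0, 0], [0, 0, 0]]

```text
t: 7.62
eef_pos: [0.4899, -0.1646, 0.0444]
eef_rot: [-0.213, 0.78, 0.461, 0.365]
wrist_force: [-1.7, -3.3, 7.6]
gripper_width: 0.0148
finger_force: 99.2
```

```bash
python3 - <<'E'
from h import *
o,u,n,s=turner(); F=s["wrist_force"]; print(o.round(4),"F along",(F@u).round(1),"lat",(F@n).round(1),"z",F[2].round(1),"tq",s["torque"].round(2))
E
```

```text
[ 0.5194 -0.1119  0.0019] F along -3.7 lat -0.1 z 7.6 tq [0.36 0.16 0.11]
```

>>> arm_command:
  steps:
    - [[0, 0, 0.05], [0, 0, 0]]
    - [[0.2, 0.35, 0], [0, 0, 0]]
    - [[0.2, 0.35, 0], [0, 0, 0]]
    - [[0.2, 0.35, 0], [0, 0, 0]]
    - [[0, 0, 0], [0, 0, 0]]

```text
t: 8.25
eef_pos: [0.4959, -0.1543, 0.0445]
eef_rot: [-0.213, 0.781, 0.46, 0.365]
wrist_force: [-2.1, -4.3, 6.4]
gripper_width: 0.0148
finger_force: 98.9
```

>>> arm_command:
  steps:
    - [[0.2, 0.35, 0], [0, 0, 0]]
    - [[0.2, 0.35, 0], [0, 0, 0]]
    - [[0.2, 0.35, 0], [0, 0, 0]]
    - [[0, 0, 0], [0, 0, 0]]

```text
t: 8.75
eef_pos: [0.502, -0.144, 0.0445]
eef_rot: [-0.212, 0.781, 0.46, 0.365]
wrist_force: [-1.1, -4.0, 5.6]
gripper_width: 0.0146
finger_force: 99.0
```

```bash
python3 - <<'E'
from h import *
o,u,n,s=turner(); F=s["wrist_force"]; print(o.round(4),"prog",(o-[.5115,-.1251,0])@u,"F along",(F@u).round(1),"lat",(F@n).round(1),"z",F[2].round(1))
snap("wrist","w3.png")
E
```

```text
[ 0.5316 -0.0913  0.002 ] prog 0.03932132977059867 F along -4.0 lat -0.9 z 5.6
```

View pics/w3.png

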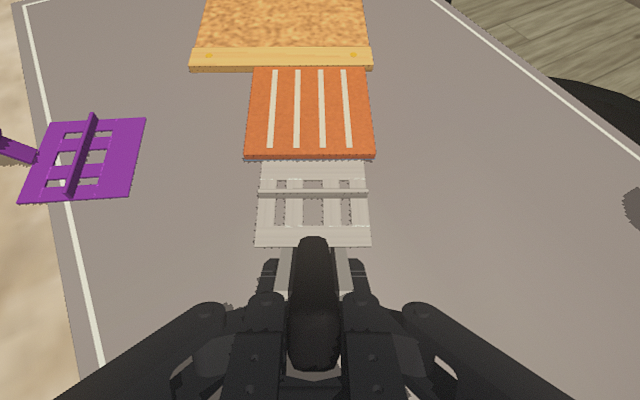

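The tile's rear edge is at row 158, overlapping the blade only slightly. The tip is under the bevel and pushing the tile toward the edging at row 70. I'll carry on gently; the tile should stop there and the blade slide under.

>>> arm_command:
  steps:
    - [[0.15, 0.26, 0], [0, 0, 0]]
    - [[0.15, 0.26, 0], [0, 0, 0]]
    - [[0.15, 0.26, 0], [0, 0, 0]]
    - [[0, 0, 0], [0, 0, 0]]

```text
t: 9.3
eef_pos: [0.5065, -0.1366, 0.0445]
eef_rot: [-0.212, 0.781, 0.46, 0.365]
wrist_force: [-2.3, -5.6, 6.4]
gripper_width: 0.0151
finger_force: 99.2
```

>>> arm_command:
  steps:
    - [[0.15, 0.26, 0], [0, 0, 0]]
    - [[0.15, 0.26, 0], [0, 0, 0]]
    - [[0, 0, 0], [0, 0, 0]]

```text
t: 9.68
eef_pos: [0.5096, -0.1313, 0.0445]
eef_rot: [-0.212, 0.781, 0.46, 0.365]
wrist_force: [-1.9, -5.4, 6.5]
gripper_width: 0.0146
finger_force: 99.1
```

```bash
python3 - <<'E'
from h import *
o,u,n,s=turner(); F=s["wrist_force"]; print(o.round(4),"prog",(o-[.5115,-.1251,0])@u,"F along",(F@u).round(1),"lat",(F@n).round(1),"z",F[2].round(1))
snap("wrist","w4.png")
E
```

```text
[ 0.5391 -0.0786  0.002 ] prog 0.05406823618076068 F along -5.6 lat -1.0 z 6.5
```

View pics/w4.png

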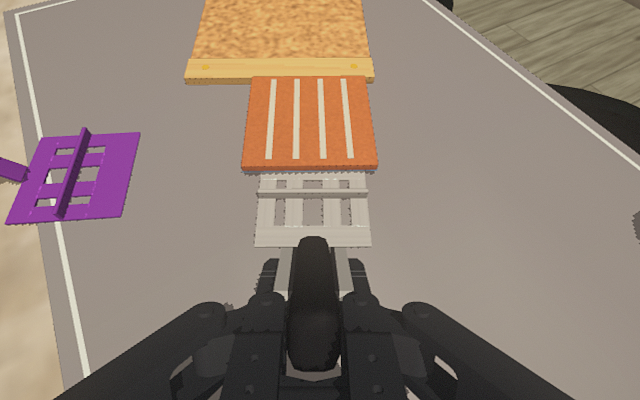

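The tile now bears on the edging (row 80) and the blade is sliding under it, with the tile's rear at row 171 and the ridge at row 192. About 16 mm of travel remains.

>>> arm_command:
  steps:
    - [[0.15, 0.26, 0], [0, 0, 0]]
    - [[0.15, 0.26, 0], [0, 0, 0]]
    - [[0.15, 0.26, 0], [0, 0, 0]]
    - [[0.1, 0.17, 0], [0, 0, 0]]
    - [[0, 0, 0], [0, 0, 0]]

```text
t: 10.35
eef_pos: [0.515, -0.1219, 0.0445]
eef_rot: [-0.212, 0.781, 0.46, 0.365]
wrist_force: [-2.7, -6.3, 6.5]
gripper_width: 0.0145
finger_force: 99.2
```

>>> arm_command:
  steps:
    - [[0.05, 0.09, 0], [0, 0, 0]]
    - [[0, 0, 0], [0, 0, 0]]

```text
t: 10.6
eef_pos: [0.5155, -0.1212, 0.0445]
eef_rot: [-0.212, 0.781, 0.46, 0.365]
wrist_force: [-3.2, -6.8, 6.5]
gripper_width: 0.0147
finger_force: 99.5
```

>>> arm_command:
  steps:
    - [[0.05, 0.09, 0], [0, 0, 0]]
    - [[0, 0, 0], [0, 0, 0]]

```text
t: 10.85
eef_pos: [0.516, -0.1203, 0.0445]
eef_rot: [-0.212, 0.781, 0.46, 0.365]
wrist_force: [-3.5, -7.0, 7.3]
gripper_width: 0.0145
finger_force: 99.5
```

```bash
python3 - <<'E'
from h import *
o,u,n,s=turner(); F=s["wrist_force"]; print(o.round(4),"prog",(o-[.5115,-.1251,0])@u,"F along",(F@u).round(1),"lat",(F@n).round(1),"z",F[2].round(1))
E
```

```text
[ 0.5456 -0.0677  0.002 ] prog 0.06676349030177484 F along -7.9 lat -0.4 z 7.3
```

>>> arm_command:
  steps:
    - [[0.05, 0.09, 0], [0, 0, 0]]
    - [[0, 0, 0], [0, 0, 0]]

```text
t: 11.1
eef_pos: [0.5165, -0.1194, 0.0445]
eef_rot: [-0.212, 0.781, 0.46, 0.365]
wrist_force: [-3.2, -5.8, 7.3]
gripper_width: 0.015
finger_force: 99.5
```

>>> arm_command:
  steps:
    - [[0.05, 0.09, 0], [0, 0, 0]]
    - [[0, 0, 0], [0, 0, 0]]

```text
t: 11.35
eef_pos: [0.517, -0.1186, 0.0445]
eef_rot: [-0.212, 0.781, 0.46, 0.365]
wrist_force: [-4.2, -6.2, 7.3]
gripper_width: 0.0149
finger_force: 99.5
```

```bash
python3 - <<'E'
from h import *
o,u,n,s=turner(); F=s["wrist_force"]; print(o.round(4),"prog",(o-[.5115,-.1251,0])@u,"F along",(F@u).round(1),"lat",(F@n).round(1),"z",F[2].round(1))
E
```

```text
[ 0.5466 -0.0659  0.002 ] prog 0.06877436616598635 F along -7.5 lat 0.6 z 7.3
```

>>> arm_command:
  steps:
    - [[0.05, 0.09, 0], [0, 0, 0]]
    - [[0, 0, 0], [0, 0, 0]]

```text
t: 11.6
eef_pos: [0.5175, -0.1177, 0.0445]
eef_rot: [-0.212, 0.781, 0.46, 0.365]
wrist_force: [-3.5, -7.3, 6.8]
gripper_width: 0.0148
finger_force: 99.5
```

>>> arm_command:
  steps:
    - [[0.05, 0.09, 0], [0, 0, 0]]
    - [[0, 0, 0], [0, 0, 0]]

```text
t: 11.85
eef_pos: [0.5178, -0.1173, 0.0445]
eef_rot: [-0.212, 0.781, 0.461, 0.365]
wrist_force: [-4.6, -8.4, 8.6]
gripper_width: 0.015
finger_force: 100.0
```

```bash
python3 - <<'E'
from h import *
o,u,n,s=turner(); F=s["wrist_force"]; print(o.round(4),"prog",(o-[.5115,-.1251,0])@u,"F along",(F@u).round(1),"lat",(F@n).round(1),"z",F[2].round(1))
E
```

```text
[ 0.5474 -0.0646  0.002 ] prog 0.07029495010732448 F along -9.6 lat -0.2 z 8.6
```

>>> arm_command:
  steps:
    - [[0.05, 0.09, 0], [0, 0, 0]]
    - [[0, 0, 0], [0, 0, 0]]
    - [[0, 0, 0], [0, 0, 0]]

```text
t: 12.22
eef_pos: [0.518, -0.1172, 0.0446]
eef_rot: [-0.211, 0.781, 0.461, 0.364]
wrist_force: [-7.9, -11.5, 9.9]
gripper_width: 0.0146
finger_force: 100.5
```

```bash
python3 - <<'E'
from h import *
o,u,n,s=turner(); F=s["wrist_force"]; print(o.round(4),"prog",(o-[.5115,-.1251,0])@u,"F along",(F@u).round(1),"lat",(F@n).round(1),"z",F[2].round(1))
snap("wrist","w5.png")
E
```

```text
[ 0.5476 -0.0646  0.0021] prog 0.07045298899241352 F along -13.9 lat 1.3 z 9.9
```

View pics/w5.png

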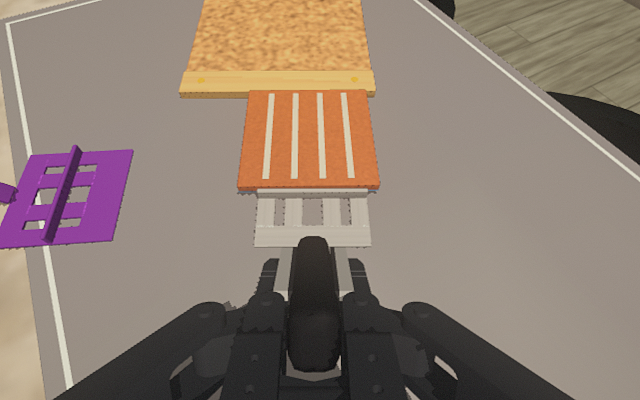

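The tile sits against the ridge and the edging, with about 8 N of net push. I'll hold it and compute the flip rows.

>>> arm_command:
  steps:
    - [[0, 0, 0], [0, 0, 0]]
    - [[0, 0, 0], [0, 0, 0]]
    - [[0, 0, 0], [0, 0, 0]]
    - [[0, 0, 0], [0, 0, 0]]

```text
t: 12.78
eef_pos: [0.518, -0.1172, 0.0446]
eef_rot: [-0.211, 0.781, 0.461, 0.364]
wrist_force: [-7.8, -12.0, 9.7]
gripper_width: 0.0147
finger_force: 100.5
```

```bash
python3 - <<'E'
from h import *
o,u,n,s=turner(); F=s["wrist_force"]; print("F along",(F@u).round(1),"lat",(F@n).round(1),"z",F[2].round(1),"u",u.round(3),s["t"])
th=np.array([0,4,10,18,27,36,46,56,66,76,86,96,106,112]); t=np.radians(th)
ax=np.where(th<=86,-7*np.sin(t),np.interp(th,[86,112],[-7,3])); az=np.interp(th,[0,5,30],[0,0,-2.5])
rx,rz=-60.4-94,42.5-4.8
X=ax+rx*np.cos(t)+rz*np.sin(t); Z=az-rx*np.sin(t)+rz*np.cos(t)
for i in range(1,len(th)):
    d=(X[i]-X[i-1])/10*u; r_=n*(th[i]-th[i-1])
    print(th[i],[[round(d[0],2),round(d[1],2),round((Z[i]-Z[i-1])/10,2)],[round(r_[0],2),round(r_[1],2),0]])
E
```

```text
F along -14.3 lat 0.9 z 9.7 u [0.49  0.872 0.   ] 12.775
4 [[np.float64(0.12), np.float64(0.22), np.float64(1.07)], [np.float64(-3.49), np.float64(1.96), 0]]
10 [[np.float64(0.25), np.float64(0.45), np.float64(1.51)], [np.float64(-5.23), np.float64(2.94), 0]]
18 [[np.float64(0.46), np.float64(0.82), np.float64(1.88)], [np.float64(-6.97), np.float64(3.92), 0]]
27 [[np.float64(0.67), np.float64(1.2), np.float64(1.92)], [np.float64(-7.84), np.float64(4.41), 0]]
36 [[np.float64(0.82), np.float64(1.46), np.float64(1.73)], [np.float64(-7.84), np.float64(4.41), 0]]
46 [[np.float64(1.06), np.float64(1.89), np.float64(1.6)], [np.float64(-8.72), np.float64(4.9), 0]]
56 [[np.float64(1.19), np.float64(2.12), np.float64(1.18)], [np.float64(-8.72), np.float64(4.9), 0]]
66 [[np.float64(1.28), np.float64(2.28), np.float64(0.73)], [np.float64(-8.72), np.float64(4.9), 0]]
76 [[np.float64(1.33), np.float64(2.37), np.float64(0.25)], [np.float64(-8.72), np.float64(4.9), 0]]
86 [[np.float64(1.34), np.float64(2.39), np.float64(-0.23)], [np.float64(-8.72), np.float64(4.9), 0]]
96 [[np.float64(1.5), np.float64(2.67), np.float64(-0.7)], [np.float64(-8.72), np.float64(4.9), 0]]
106 [[np.float64(1.42), np.float64(2.53), np.float64(-1.16)], [np.float64(-8.72), np.float64(4.9), 0]]
112 [[np.float64(0.8), np.float64(1.42), np.float64(-0.9)], [np.float64(-5.23), np.float64(2.94), 0]]
```

>>> arm_command:
  steps:
    - [[-0.17, -0.31, 0], [0, 0, 0]]
    - [[0, 0, 0.05], [0, 0, 0]]

```text
t: 13.02
eef_pos: [0.5169, -0.1177, 0.0444]
eef_rot: [-0.213, 0.781, 0.46, 0.366]
wrist_force: [2.1, -2.0, 5.2]
gripper_width: 0.0148
finger_force: 98.5
```

>>> arm_command:
  steps:
    - [[0.12, 0.22, 1.07], [-3.49, 1.96, 0]]
    - [[0.25, 0.45, 1.51], [-5.23, 2.94, 0]]

```text
t: 13.28
eef_pos: [0.5175, -0.1101, 0.0662]
eef_rot: [-0.175, 0.811, 0.476, 0.291]
wrist_force: [1.3, 0.4, -3.6]
gripper_width: 0.0149
finger_force: 97.8
```

```bash
python3 - <<'E'
from h import *
o,u,n,s=turner(); F=s["wrist_force"]; print("F along",(F@u).round(1),"lat",(F@n).round(1),"z",F[2].round(1),np.round(s["q"],3))
snap("wrist","w6.png")
E
```

```text
F along 0.9 lat -0.9 z -3.6 [-0.721  0.178  1.771  0.682  1.416 -0.4  ]
```

View pics/w6.png

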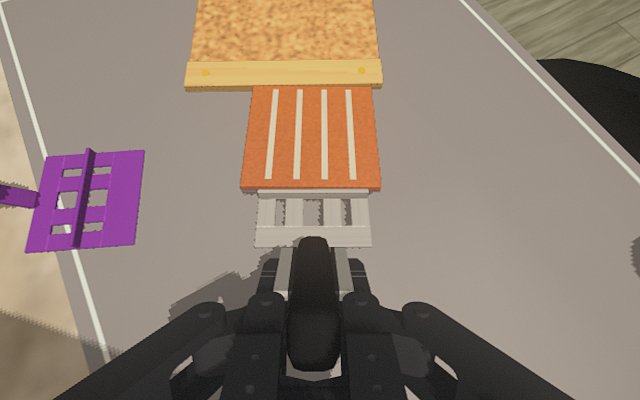

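The tile is on the blade with its front still at the edging, and contact forces are small. Completing the quick turn.

>>> arm_command:
  steps:
    - [[0.46, 0.82, 1.88], [-6.97, 3.92, 0]]
    - [[0.67, 1.2, 1.92], [-7.84, 4.41, 0]]
    - [[0.82, 1.46, 1.73], [-7.84, 4.41, 0]]

```text
t: 13.7
eef_pos: [0.5374, -0.0756, 0.1233]
eef_rot: [-0.062, 0.856, 0.504, 0.101]
wrist_force: [-0.4, 0.2, -2.9]
gripper_width: 0.0147
finger_force: 98.7
```

>>> arm_command:
  steps:
    - [[1.06, 1.89, 1.6], [-8.72, 4.9, 0]]
    - [[1.19, 2.12, 1.18], [-8.72, 4.9, 0]]
    - [[1.28, 2.28, 0.73], [-8.72, 4.9, 0]]
    - [[1.33, 2.37, 0.25], [-8.72, 4.9, 0]]
    - [[1.34, 2.39, -0.23], [-8.72, 4.9, 0]]

```text
t: 14.32
eef_pos: [0.6011, 0.0364, 0.1592]
eef_rot: [0.155, 0.819, 0.482, -0.271]
wrist_force: [0.7, -1.3, -0.8]
gripper_width: 0.015
finger_force: 98.7
```

>>> arm_command:
  steps:
    - [[1.5, 2.67, -0.7], [-8.72, 4.9, 0]]
    - [[1.42, 2.53, -1.16], [-8.72, 4.9, 0]]

```text
t: 14.58
eef_pos: [0.6304, 0.0887, 0.1398]
eef_rot: [0.235, 0.76, 0.447, -0.409]
wrist_force: [1.5, -0.6, -1.6]
gripper_width: 0.0147
finger_force: 98.8
```

```bash
python3 - <<'E'
from h import *
s,p,T=st(); z=T.as_matrix()[:,2]; u=np.array([.49,.872,0]); F=s["wrist_force"]; print("F along",(F@u).round(1),"z",F[2].round(1),np.round(s["q"],3),p.round(4),"phi",np.degrees(np.arctan2(-z[2],z@u)))
for nm in("wrist","top","scene"):
    a,c=snap(nm,nm[0]+"7.png")
    hsv=cv2.cvtColor(a,cv2.COLOR_RGB2HSV)
    b=cv2.inRange(hsv,(95,80,40),(130,255,255)); rd=cv2.inRange(hsv,(4,170,120),(10,255,255))
    for k,m in(("blue",b),("red",rd)):
        N,L,S,C=cv2.connectedComponentsWithStats(m); print(nm,k,[(C[i].round().tolist(),int(S[i,4])) for i in range(1,N) if S[i,4]>60])
E
```

```text
F along 0.2 z -1.6 [ 0.333  0.842  0.791 -0.748  2.2    0.606] [0.6304 0.0887 0.1398] phi 146.30267315406994
wrist blue []
wrist red []
top blue [([304.0, 205.0], 275), ([530.0, 290.0], 1772), ([182.0, 293.0], 252)]
top red [([179.0, 244.0], 104)]
scene blue [([485.0, 168.0], 690), ([278.0, 274.0], 465), ([276.0, 302.0], 231)]
scene red []
```

>>> arm_command:
  steps:
    - [[0, 0, 0], [0, 0, 0]]
    - [[0, 0, 0], [0, 0, 0]]
    - [[0, 0, 0], [0, 0, 0]]

```text
t: 15.1
eef_pos: [0.6304, 0.0861, 0.146]
eef_rot: [0.235, 0.764, 0.446, -0.403]
wrist_force: [0.6, -0.6, -0.9]
gripper_width: 0.0147
finger_force: 98.8
```

```bash
cat > tile.py <<'E'
from h import *
def tile():
    a,c=snap("top","tt.png"); hsv=cv2.cvtColor(a,cv2.COLOR_RGB2HSV)
    m=cv2.inRange(hsv,(95,60,30),(130,255,255)); m[:,:260]=0; m[:,370:]=0
    cn,_=cv2.findContours(m,cv2.RETR_EXTERNAL,cv2.CHAIN_APPROX_NONE)
    if not cn: print("no blue"); return
    k=max(cn,key=cv2.contourArea); ctr,wh,ang=cv2.minAreaRect(k); w=ray(c,[ctr],.02)[0]
    q=ray(c,cv2.boxPoints((ctr,wh,ang)),.02); d=w-[.6009,.0882,0]; U=np.array([.476,.880,0]); V=np.array([-.88,.476,0])
    print("tile",w.round(4),"mat x,y",(d@U).round(4),(d@V).round(4),"sides",np.linalg.norm(q[1]-q[0]).round(4),np.linalg.norm(q[2]-q[1]).round(4),"px",cv2.contourArea(k))
if __name__=="__main__":
    tile(); s,p,T=st(); print(p.round(4),s["wrist_force"].round(1))
E
python3 tile.py
```

```text
tile [0.6042 0.0502 0.02  ] mat x,y -0.0319 -0.021 sides 0.0819 0.0831 px 267.5
[0.6303 0.0862 0.1453] [ 0.2  0.8 -1.6]
```

>>> arm_command:
  steps:
    - [[-1.96, -3.49, 0.5], [0, 0, 0]]
    - [[-1.96, -3.49, 0.5], [0, 0, 0]]
    - [[-1.42, -2.53, 1.16], [8.72, -4.9, 0]]
    - [[-1.5, -2.67, 0.7], [8.72, -4.9, 0]]
    - [[-1.34, -2.39, 0.23], [8.72, -4.9, 0]]

```text
t: 15.78
eef_pos: [0.5479, -0.0597, 0.1755]
eef_rot: [0.112, 0.841, 0.493, -0.191]
wrist_force: [0.8, -0.8, -2.1]
gripper_width: 0.0149
finger_force: 98.7
```

>>> arm_command:
  steps:
    - [[-1.33, -2.37, -0.25], [8.72, -4.9, 0]]
    - [[-1.28, -2.28, -0.73], [8.72, -4.9, 0]]
    - [[-1.19, -2.12, -1.18], [8.72, -4.9, 0]]
    - [[-1.06, -1.89, -1.6], [8.72, -4.9, 0]]
    - [[-0.82, -1.46, -1.73], [7.84, -4.41, 0]]

```text
t: 16.4
eef_pos: [0.4904, -0.1616, 0.1196]
eef_rot: [-0.1, 0.844, 0.497, 0.174]
wrist_force: [-0.1, 0.8, -3.0]
gripper_width: 0.0151
finger_force: 98.7
```

>>> arm_command:
  steps:
    - [[-0.67, -1.2, -1.5], [7.84, -4.41, 0]]
    - [[-0.46, -0.82, -1], [6.97, -3.92, 0]]
    - [[-0.25, -0.45, -0.5], [5.23, -2.94, 0]]
    - [[0, 0, 0], [0, 0, 0]]
    - [[0, 0, 0], [0, 0, 0]]

```text
t: 17.02
eef_pos: [0.4778, -0.1847, 0.0885]
eef_rot: [-0.197, 0.793, 0.468, 0.336]
wrist_force: [0.6, -0.4, -1.3]
gripper_width: 0.0149
finger_force: 98.7
```

```bash
python3 tile.py; python3 - <<'E'
from h import *
o,u,n,s=turner(); T=st()[2]; z=T.as_matrix()[:,2]; print(o.round(4),"phi",np.degrees(np.arcsin(-z[2])),"tooly",T.as_matrix()[:,1].round(3))
E
```

```text
tile [0.6041 0.05   0.02  ] mat x,y -0.0321 -0.021 sides 0.0819 0.0827 px 710.0
[ 0.4781 -0.1844  0.0887] [-1.1  0.1 -2.4]
[ 0.5075 -0.1317  0.0462] phi 44.16367798116623 tooly [ 0.875 -0.483  0.004]
```

>>> arm_command:
  steps:
    - [[0, 0, -1], [3.58, -2, 0]]
    - [[0, 0, -1.5], [0, 0, 0]]
    - [[0, 0, -1.1], [0, 0, 0]]
    - [[0, 0, -0.3], [0, 0, 0]]
    - [[0, 0, 0], [0, 0, 0]]

```text
t: 17.7
eef_pos: [0.4778, -0.1843, 0.0483]
eef_rot: [-0.215, 0.78, 0.46, 0.365]
wrist_force: [1.1, -0.0, -0.9]
gripper_width: 0.015
finger_force: 98.7
```

>>> arm_command:
  steps:
    - [[0, 0, -0.1], [0, 0, 0]]
    - [[0, 0, -0.1], [0, 0, 0]]
    - [[0, 0, 0], [0, 0, 0]]

```text
t: 18.08
eef_pos: [0.4777, -0.1846, 0.0462]
eef_rot: [-0.215, 0.78, 0.46, 0.365]
wrist_force: [0.5, 0.4, -2.2]
gripper_width: 0.0146
finger_force: 98.7
```

```bash
python3 - <<'E'
from h import *
o,u,n,s=turner(); T=st()[2]; z=T.as_matrix()[:,2]; print(o.round(4),"phi",np.degrees(np.arcsin(-z[2])),s["wrist_force"].round(1))
U=np.array([.476,.880,0]); V=np.array([-.88,.476,0])
# tile height check: triangulate glazed blob centre from top and scene views
res=[]
for nm in("top","scene"):
    a,c=snap(nm,nm[0]+"8.png"); m=cv2.inRange(cv2.cvtColor(a,cv2.COLOR_RGB2HSV),(95,60,30),(130,255,255))
    p=proj(c,[[.604,.05,.02]])[0]; w=np.zeros_like(m); x,y=p.astype(int); w[y-25:y+25,x-25:x+25]=1; m=m*w
    k=max(cv2.findContours(m,cv2.RETR_EXTERNAL,cv2.CHAIN_APPROX_NONE)[0],key=cv2.contourArea)
    b=cv2.approxPolyDP(k,6,True)[:,0].astype(float); h=cv2.minAreaRect(k)[0]; M=cv2.moments(cv2.convexHull(k)); ct=np.array([M["m10"]/M["m00"],M["m01"]/M["m00"]]); print(nm,ct.round(1),len(b),ray(c,b,.02).round(3)[:,:2].tolist()); res.append((c,ct))
P=[c["K"]@np.c_[c["Rm"],c["t"]] for c,_ in res]; X=cv2.triangulatePoints(P[0],P[1],res[0][1],res[1][1]); X=(X[:3]/X[3]).ravel(); print(X.round(4),(X-[.6009,.0882,0])@U)
E
```

```text
[ 0.507  -0.1318  0.0037] phi 39.915947262586734 [ 0.5  0.4 -2.2]
top [303.7 200.3] 4 [[0.656, 0.068], [0.586, 0.101], [0.552, 0.033], [0.621, -0.004]]
scene [300.5 207.7] 9 [[0.622, -0.002], [0.637, 0.025], [0.601, 0.014], [0.574, 0.058], [0.624, 0.081], [0.642, 0.031], [0.657, 0.066], [0.595, 0.1], [0.556, 0.033]]
[0.6037 0.0503 0.0238] -0.03201546319232757
```

>>> arm_command:
  steps:
    - [[0, 0, -0.1], [0, 0, 0]]
    - [[0, 0, -0.07], [0, 0, 0]]
    - [[0, 0, 0], [0, 0, 0]]

```text
t: 18.55
eef_pos: [0.4776, -0.1845, 0.0445]
eef_rot: [-0.215, 0.78, 0.46, 0.365]
wrist_force: [0.7, -0.3, -1.0]
gripper_width: 0.0145
finger_force: 99.1
```

>>> arm_command:
  steps:
    - [[0, 0, -0.05], [0, 0, 0]]
    - [[0, 0, 0], [0, 0, 0]]

```text
t: 18.8
eef_pos: [0.4777, -0.1846, 0.0444]
eef_rot: [-0.215, 0.78, 0.46, 0.365]
wrist_force: [-1.7, -1.4, 2.0]
gripper_width: 0.0146
finger_force: 99.3
```

>>> arm_command:
  steps:
    - [[0, 0, 0], [0, 0, 0]]
    - [[0, 0, 0], [0, 0, 0]]
    - [[0, 0, 0], [0, 0, 0]]
    - [[0, 0, 0], [0, 0, 0]]
    - [[0, 0, 0], [0, 0, 0]]
  jaw: 1

```text
t: 19.42
eef_pos: [0.4777, -0.1845, 0.0439]
eef_rot: [-0.215, 0.78, 0.46, 0.365]
wrist_force: [0.5, 0.3, 0.4]
gripper_width: 0.0855
finger_force: 0.0
```

>>> arm_command:
  steps:
    - [[-0.55, -1, 0.95], [0, 0, 0]]
    - [[-1.1, -2, 1.9], [0, 0, 0]]
    - [[-1.1, -2, 1.9], [0, 0, 0]]
    - [[-1.1, -2, 1.9], [0, 0, 0]]
    - [[-1.1, -2, 2.4], [0, 0, 0]]

```text
t: 20.05
eef_pos: [0.4273, -0.2757, 0.1355]
eef_rot: [-0.215, 0.781, 0.46, 0.365]
wrist_force: [-0.2, -0.4, 0.1]
gripper_width: 0.0856
finger_force: 0.0
```

>>> arm_command:
  steps:
    - [[0, 0, 0], [0, 0, 0]]
    - [[0, 0, 0], [0, 0, 0]]

```text
t: 20.3
eef_pos: [0.4279, -0.2742, 0.134]
eef_rot: [-0.215, 0.781, 0.46, 0.365]
wrist_force: [-0.4, 0.4, 1.3]
gripper_width: 0.0854
finger_force: 0.0
```

```bash
python3 tile.py; python3 - <<'E'
from h import *
s,p,T=st(); print(p.round(4),s["gripper_width"],s["t"])
a,c=snap("wrist","w9.png"); b=a.astype(int)
# predicted blade corners vs picture: whitish-grey segment
o=np.array([.507,-.1318,.002]); u=np.array([.487,.873,0]); n=np.array([-.873,.487,0])
print(proj(c,[o+x*u+y*n+[0,0,.0018] for x,y in((.035,.035),(.035,-.035),(-.035,-.035),(-.035,.035))]).round(1).tolist())
g=cv2.cvtColor(a,cv2.COLOR_RGB2HSV); m=((g[...,1]<25)&(g[...,2]>150)).astype(np.uint8)
N,L,S,C=cv2.connectedComponentsWithStats(m); print([(S[i].tolist()) for i in range(1,N) if S[i,4]>150])
E
```

```text
tile [0.604  0.0499 0.02  ] mat x,y -0.0322 -0.021 sides 0.0819 0.0824 px 709.5
[ 0.4279 -0.2736  0.1336] [ 0.3 -0.8 -0.3]
[ 0.4279 -0.2736  0.1336] 0.08561139239630605 20.35
[[281.2, 131.3], [347.0, 131.5], [350.4, 186.6], [277.4, 186.3]]
[[168, 126, 96, 204, 640], [601, 329, 39, 35, 231]]
```

```bash
python3 - <<'E'
from h import *
a=cv2.imread("pics/w9.png"); g=cv2.cvtColor(a,cv2.COLOR_BGR2GRAY)
print(g[120:196:3,314].tolist()); print(g[180,262:366:3].tolist()); print(g[135,262:366:3].tolist())
E
```

```text
[140, 142, 141, 142, 171, 172, 175, 175, 178, 155, 141, 174, 120, 119, 141, 142, 142, 143, 134, 56, 52, 53, 54, 54, 61, 64]
[143, 142, 142, 142, 141, 145, 173, 174, 171, 173, 175, 173, 173, 173, 170, 50, 53, 53, 53, 53, 76, 175, 172, 174, 174, 173, 172, 173, 174, 173, 142, 144, 142, 141, 142]
[141, 140, 140, 140, 141, 143, 148, 171, 171, 172, 171, 171, 171, 171, 171, 170, 173, 173, 173, 173, 173, 172, 174, 174, 174, 176, 174, 176, 167, 141, 140, 141, 141, 139, 142]
```

The blade lies exactly where a flat-standing turner should be, and the tile is flat on the mat with its glaze up. Handing in.

```bash
python3 -c "
from workcell import order
print(order.hand_in())"
```

```text
the job is handed in; nothing more can be done
None
```

I handed in the job: the tile was seated and flipped onto the mat glazed face up, centred about 32 mm short of the mat's centre, and the turner stands on its blade on the sheet, clear of mat and tile; the hand-in gave no verdict.

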